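Set out the soil-cell kit on its outlined mats

TASK

Set out the kit for the soil-cell demonstration: put the green-lidded jar, the yellow meter, the red-capped electrode and the blue battery pack each on the mat whose outline has its colour and shape, upright as they are now, centred inside the outline, and the three long ones lined up with it (either way round). Set each down rather than dropping it, in any order, and leave the little white porcelain beaker standing where it is.

Things in the scene. Friction and masses are not known exactly. Their poses are not given: they have to be found in the camera images.
- jar_center (a point): Sample jar, closed, standing upright: white round body 42 mm in diameter with a bright green screw lid 44 mm in diameter, 60 mm tall in all, about 120 g. This point is its centre, 30 mm above its foot; z is its upright axis.
- meter_center (a point): Handheld electric meter lying on its back: yellow case 48 x 90 mm, 28 mm tall, with a grey display, a black dial and two small sockets on top, about 180 g. This point is its centre, 14 mm above its underside; y runs along its 90 mm side, x across the 48 mm side, z up.
- electrode_center (a point): Graphite electrode: flat black bar 26 x 90 mm, 20 mm tall, one end covered by a red terminal cap with a brass stud, about 100 g. This point is its centre, 10 mm above its underside; y runs along its 90 mm length, x across the 26 mm width, z up.
- battery_center (a point): Battery pack: blue block 40 x 62 mm, 30 mm tall, with dark blue grooves on top, about 150 g. This point is its centre, 15 mm above its underside; y runs along its 62 mm side, x across the 40 mm side, z up.
- mat_green: Flat dark-grey mat fixed to the table, 80 x 122 mm, 3 mm thick, with a green outline line 5 mm wide in its middle, white inside: a circle 60 mm across inside. The place of the green-lidded jar. Origin at the centre of mat and outline, on the underside (table level); z up, y along the mat's long side, x along its short side.
- mat_yellow: Flat dark-grey mat fixed to the table, 80 x 122 mm, 3 mm thick, with a yellow outline line 5 mm wide in its middle, white inside: a wide rectangle 64 x 106 mm inside, long side along y. The place of the yellow meter. Origin at the centre of mat and outline, on the underside (table level); z up, y along the mat's long side, x along its short side.
- mat_red: Flat dark-grey mat fixed to the table, 80 x 122 mm, 3 mm thick, with a red outline line 5 mm wide in its middle, white inside: a narrow rectangle 42 x 106 mm inside, long side along y. The place of the black electrode with the red cap. Origin at the centre of mat and outline, on the underside (table level); z up, y along the mat's long side, x along its short side.
- mat_blue: Flat dark-grey mat fixed to the table, 80 x 122 mm, 3 mm thick, with a blue outline line 5 mm wide in its middle, white inside: a short rectangle 56 x 78 mm inside, long side along y. The place of the blue battery pack. Origin at the centre of mat and outline, on the underside (table level); z up, y along the mat's long side, x along its short side.
- beaker_center (a point): Small empty white porcelain beaker, 40 mm across at the rim and 55 mm tall, standing loose between the things near the middle; to be left where it is. This point is on its axis, 27 mm above its foot; z is its upright axis.
Not all that is in view belongs to the job. There is more than one size of the part that bears electrode_center; the job needs the smallest.

How it is judged:
At the end, for the whole second after the job is handed in: Each thing is upright (0.15 rad) on its own mat, its centre within 14 mm of the outline's; meter, electrode and battery within 0.22 rad of the outline's long side, either way round; all released and at rest; the beaker upright within 20 mm of its start (horizontal distance between jar_center and mat_green below 0.014 m and angle between each of jar_center, meter_center, electrode_center, battery_center, beaker_center's own z axis and vertical below 0.15 rad and z of jar_center in the frame of mat_green below 0.042 m and linear speed of each of jar, meter, electrode, battery below 0.02 m/s and horizontal distance between meter_center and mat_yellow below 0.014 m and z of meter_center in the frame of mat_yellow below 0.026 m and angle between the y axis of meter_center and the y axis of mat_yellow, either way round below 0.22 rad and horizontal distance between electrode_center and mat_red below 0.014 m and z of electrode_center in the frame of mat_red below 0.022 m and angle between the y axis of electrode_center and the y axis of mat_red, either way round below 0.22 rad and horizontal distance between battery_center and mat_blue below 0.014 m and z of battery_center in the frame of mat_blue below 0.027 m and angle between the y axis of battery_center and the y axis of mat_blue, either way round below 0.22 rad and distance of beaker_center from where it was at the start of the episode below 0.02 m); the robot touches nothing.
It fails at once if the jar is dropped: out of the fingers while it is still 50 mm or more above the table (height (world z) of jar_center above 0.08 m and contact force between the fingers and jar below 0.02 N).
It fails at once if the meter is dropped: out of the fingers while it is still 50 mm or more above the table (height (world z) of meter_center above 0.064 m and contact force between the fingers and meter below 0.02 N).
It fails at once if the electrode is dropped: out of the fingers while it is still 50 mm or more above the table (height (world z) of electrode_center above 0.06 m and contact force between the fingers and electrode below 0.02 N).
It fails at once if the battery is dropped: out of the fingers while it is still 50 mm or more above the table (height (world z) of battery_center above 0.065 m and contact force between the fingers and battery below 0.02 N).
It fails at once if the porcelain beaker is pushed away (20 mm) or tipped (distance of beaker_center from where it was at the start of the episode above 0.02 m or angle between beaker_center's own z axis and vertical above 0.35 rad).
It also fails if it takes over 115 s, if anything falls off the work surface, if the arm or the gripper's body presses on something with over 40 N, if the wrist force passes 120 N, or if a joint passes its speed limit or range.

ROBOT

A 6-joint arm with a two-finger parallel gripper is mounted at the origin on the work surface. World frame = base frame: x ahead of the robot, y to its left, z up, the work surface at z = 0. Lengths are in m, angles in rad, forces in N, time in s.
With the tool pointing down it reaches from about 0.275 to 0.825 m from the base axis. Payload 4.9 kg.
Tool frame: the origin (TCP) lies on the centre line of the jaws, within the pads' length; the fingertips stand manip.tips_ahead ahead of it and the grasp point (between the pads) lies 3 mm ahead of it (manip.tips_ahead is the distance from the TCP to the fingertips, in m); z points along the fingers, y is the line along which they close (so a half turn about z gives the same grasp; the last joint's range is limited). The gripper opens to 85 mm and grips with 20 to 120 N. Pads are 22 mm wide; open, the fingers measure 114 mm over their backs; the gripper's body (76 mm by 85 mm) begins 54 mm behind the grasp point. The pads swing forward as they close: fully open they stand 13 mm farther back than shut.
Start: joints at [-1.44, 0.326, -0.193, 1.052, 0, 1.437], TCP at [0.144, -0.531, 0.253] pointing down, gripper open.
Joint ranges: [-2.65, 2.65], [-0.97, 1.79], [-1.3, 1.35], [-1.93, 2.1], [-1.47, 1.37], [-3.14, 3.14]. Speed limits (rad/s): [2.57, 2.57, 3.14, 3.14, 3.14, 3.14].

INTERFACE

Orientations are given as a unit quaternion [x, y, z, w].
In Python, from bench import manip gives the robot as it stands.
- The arm moves only by the tool jog_arm, never from a script. Its argument "targets" is a list of rows, each a list of 3 entries, a list of its own where there are three numbers: the shift along the tool's x, y, z in m, then the turn, a rotation vector about the tool's x, y, z in degrees, then the finger opening in m, from 0 to 0.0854. In form: [[[x, y, z], [wx, wy, wz], grip], ...]. A call has 1 to 10 rows; each row is the pose to reach, as a shift and turn from the pose commanded when the call began, along the tool's axes at that moment; what a row does not reach only later rows make up. A row lasts 1/10 s, in which the tool goes at most 50 mm and 8.59 degrees, less where a joint would pass 70% of its speed; a pose out of reach is approached as far as the arm can. A call with a gripper value outside its range is refused whole. The fingers move at their own pace and stop on an object; "grip_force" is the grip in N (left out, the last holds). Time passes only in rows, so rows that repeat a pose let the fingers close. It gives the time, the measured TCP pose, the force, the opening and the grip force at its end, in the units of the state.
- manip.get_obs(): the state, without advancing time (a new reading comes with each control period).
- manip.capture(name): name is "scene" or "side" or "wrist"; returns the picture (400x640x3 uint8, red, green, blue); there is no depth.
- manip.camera_info(name): a dict with "K" (3x3 intrinsics, pixels), "dist_coeffs" ([k1, k2, p1, p2, k3] as OpenCV has them; the pictures are not rectified), "rvec" (rotation vector, rad) and "tvec" (3), from world to camera coordinates, as OpenCV has them; the wrist camera has in their place "T_tool_cam" (4x4, takes a point from camera to tool coordinates, whose origin is the TCP and whose axes are the flange's). Camera axes: x right, y down, z forward; pixel columns grow to the right and rows downward; lengths in m; the calibration is good to about 2 mm. A picture is of the moment at which its call begins: read the wrist's pose just before it. camera_info takes no time and is no camera call.
- manip.hand_in(): hands the job in; it is judged then, once.
The state is a dict: "t": time; "q": joint angles; "qd": joint speeds; "tau": joint torques, N m; "position": TCP position; "tool_rot": TCP orientation; "contact_force": force on the tool from outside, world axes, zero at the start; "ft_torque": the same for the moment, N m; "opening": opening from 0.0 (shut) to 1.0 (fully open); "grasp_force": force on a finger pad.
Only numpy, scipy, OpenCV 4.12 (cv2) and the standard library are available. Lean on these libraries where they do the work, as an engineer would, in place of code of your own. Each camera call takes 0.05 s, during which the arm holds its last target. There are 200 camera calls.

## Working session

There is one attempt and no reset: what is moved stays moved. The work goes in short steps, Python scripts to look and compute and a tool call to move; the robot and the scene stay as the last step left them, time stands still between calls to the robot, and variables do not carry over. Pictures are saved under pics/ and viewed, at most 14 in all, crops included, and the job is handed in when it is done.

Besides the shell and the picture viewer there is one more tool, called after "Request:" as name(argument=value, ...), one argument or row to a line, values as JSON. jog_arm: Moves the arm, as the interface text tells. Its arguments: {"type":"object","properties":{"targets":{"type":"array","items":{"type":"array"}},"grip_force":{"type":"number"}},"required":["targets"]}

```bash
mkdir -p pics; ls; python3 - <<'E'
from bench import manip
import cv2
for n in ["scene","side","wrist"]:
    im=manip.capture(n); cv2.imwrite(f"pics/{n}0.png",im[:,:,::-1]); 
    print(n,manip.camera_info(n))
o=manip.get_obs(); print(o); print(manip.tips_ahead)
E
```

```text
pics
scene {'K': array([[393.52498976,   0.        , 312.53181796],
       [  0.        , 393.52498976, 203.5712884 ],
       [  0.        ,   0.        ,   1.        ]]), 'dist_coeffs': array([-0.09977606,  0.        ,  0.        ,  0.        ,  0.        ]), 'rvec': array([ 1.93550584,  1.24015895, -0.64590228]), 'tvec': array([-0.31652957, -0.24383471,  1.38134606])}
side {'K': array([[462.2909674 ,   0.        , 323.56511202],
       [  0.        , 462.2909674 , 202.39139968],
       [  0.        ,   0.        ,   1.        ]]), 'dist_coeffs': array([-0.10401102,  0.        ,  0.        ,  0.        ,  0.        ]), 'rvec': array([ 1.02480373, -2.53973893,  0.92340069]), 'tvec': array([0.48832736, 0.28321044, 0.97269437])}
wrist {'K': array([[279.64532437,   0.        , 320.53973338],
       [  0.        , 279.64532437, 194.29441324],
       [  0.        ,   0.        ,   1.        ]]), 'dist_coeffs': array([0.01460394, 0.        , 0.        , 0.        , 0.        ]), 'T_tool_cam': array([[-1.77777997e-03, -9.65929650e-01, -2.58798669e-01,
         6.53689087e-02],
       [ 9.99
[... 235 characters left out ...]
e+00]])}
{'t': 0.15, 'q': array([-1.44021943e+00,  3.26775377e-01, -1.93339988e-01,  1.05201600e+00,
        4.14583052e-05,  1.43660880e+00]), 'qd': array([ 0.00037785, -0.00320355,  0.0037421 ,  0.00012701,  0.00043474,
        0.00130367]), 'tau': array([ 8.74983925e-04, -4.43702316e+01,  2.62665993e+01,  1.03676860e-02,
       -1.09918271e-04, -3.45595211e-06]), 'position': array([ 0.14390018, -0.53041642,  0.25268614]), 'tool_rot': array([ 9.91250045e-01,  1.31995840e-01,  2.19341943e-05, -6.67478395e-04]), 'contact_force': array([ 0.24429716, -0.67729108,  0.43463779]), 'ft_torque': array([ 0.01915485, -0.02975733,  0.00270379]), 'grasp_force': 0.0, 'opening': 0.9990785857927974}
0.022
```

View pics/scene0.png

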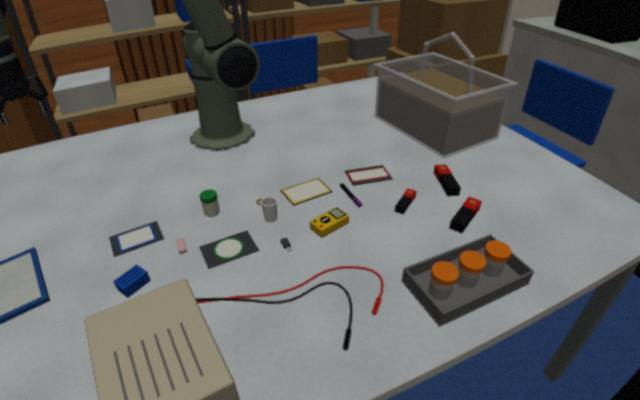

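View pics/side0.png

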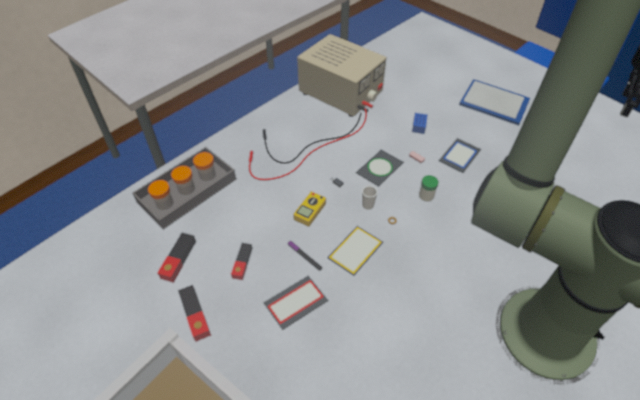

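Scene view: mats blue (136,238), green (229,248), yellow (306,191), red (369,175); jar (209,203), meter (329,221), battery (132,280), beaker (270,209). Three red-capped electrodes at (405,200), (446,179) and (465,213); the one at (405,200) looks smallest. I'll measure them all.

```bash
cat > h.py <<'E'
import numpy as np, cv2
from bench import manip
from scipy.spatial.transform import Rotation as R
def pose(n,obs=None):
    i=manip.camera_info(n)
    if n=="wrist":
        T=np.eye(4);T[:3,:3]=R.from_quat(obs["tool_rot"]).as_matrix();T[:3,3]=obs["position"]
        C=T@i["T_tool_cam"]; return i["K"],i["dist_coeffs"],C[:3,:3],C[:3,3]
    Rm=cv2.Rodrigues(i["rvec"])[0]; return i["K"],i["dist_coeffs"],Rm.T,-Rm.T@i["tvec"]
def toworld(px,z,P):
    K,d,Rc,c=P
    u=cv2.undistortPoints(np.array(px,float).reshape(-1,1,2),K,d).reshape(-1,2)
    r=np.c_[u,np.ones(len(u))]@Rc.T
    return (c+r*((z-c[2])/r[:,2])[:,None])[:,:2]
def topix(X,P):
    K,d,Rc,c=P
    return cv2.projectPoints(np.array(X,float).reshape(-1,1,3),cv2.Rodrigues(Rc.T)[0],-Rc.T@c,K,d)[0].reshape(-1,2)
HUE={"red":[(0,8),(172,180)],"yellow":[(20,34)],"green":[(40,85)],"blue":[(100,125)]}
def mask(im,col,smin=110,vmin=50):
    h=cv2.cvtColor(im,cv2.COLOR_RGB2HSV); m=0
    for a,b in HUE[col]: m=m|cv2.inRange(h,(a,smin,vmin),(b,255,255))
    return m
def blobs(m,P,z,amin=15):
    out=[]
    for c in cv2.findContours(m,cv2.RETR_EXTERNAL,cv2.CHAIN_APPROX_NONE)[0]:
        if len(c)<8 or cv2.contourArea(c)<amin: continue
        w=toworld(c.reshape(-1,2),z,P)
        (x,y),(a,b),t=cv2.minAreaRect((w*1000).astype(np.float32))
        if b<a: t-=90;a,b=b,a   # t+90 = direction of long side
        if x<150 or x>900 or abs(y)>700: continue
        p=c.reshape(-1,2).mean(0)
        out.append((p.round().astype(int).tolist(),round(x),round(y),round(a),round(b),round((t+90)%180)))
    return out
E
python3 - <<'E'
from h import *
for n in ["scene","side"]:
    im=cv2.imread(f"pics/{n}0.png")[:,:,::-1].copy(); P=pose(n)
    for c in HUE:
        for b in blobs(mask(im,c),P,0.01 if c!="green" else 0.003): print(n,c,*b)
    # black bodies
    h=cv2.inRange(im,(0,0,0),(45,45,45))
    for b in blobs(h,P,0.01,60): print(n,"black",*b)
    px={"scene":[(209,203),(270,209)],"side":[(428,190),(369,198)]}[n]
    print(toworld(px,0.03,P))
E
```

```text
scene red [318, 285] 763 -7 121 310 58
scene red [472, 205] 706 485 40 67 121
scene red [410, 194] 594 367 28 48 129
scene red [441, 170] 540 523 47 66 154
scene yellow [330, 222] 603 123 67 105 104
scene yellow [308, 194] 459 123 73 116 94
scene green [208, 196] 352 -129 44 57 154
scene blue [131, 280] 599 -347 65 69 121
scene blue [26, 283] 496 -598 102 209 14
scene blue [137, 241] 456 -328 68 90 97
scene black [467, 298] 895 301 139 250 90
scene black [421, 267] 830 239 17 63 92
scene black [462, 219] 738 424 37 100 117
scene black [403, 204] 624 326 26 70 124
scene black [449, 184] 602 497 45 99 159
[[ 4.25324625e-01 -1.34871201e-01]
 [ 5.18276842e-01 -4.36354606e-05]]
side red [198, 325] 558 512 34 59 160
side red [298, 305] 450 327 52 114 79
side red [238, 269] 604 361 26 42 124
side red [169, 267] 724 473 39 59 119
side red [366, 104] 786 -310 17 36 16
side yellow [352, 256] 446 132 73 114 95
side yellow [309, 209] 615 117 50 98 105
side green [430, 182] 449 -180 37 39 108
side blue [420, 121] 615 -361 34 63 121
side blue [499, 110] 460 -589 121 235 50
[[ 0.42317893 -0.12741434]
 [ 0.51612694  0.00069012]]
```

```bash
python3 - <<'E'
import cv2
a=cv2.imread("pics/scene0.png")[150:240,380:500]; cv2.imwrite("pics/el.png",cv2.resize(a,None,fx=6,fy=6,interpolation=cv2.INTER_CUBIC))
E
```

```text
(no output)
```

View pics/el.png

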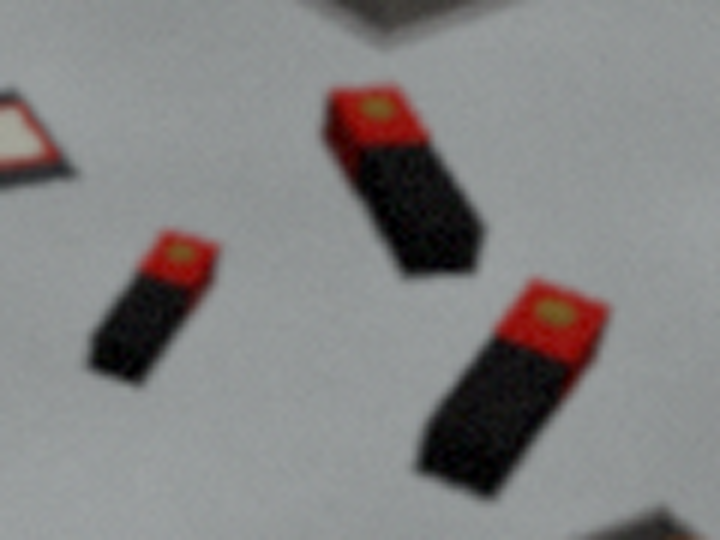

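The crop confirms it: the electrode at scene (405,200) is clearly the smallest of the three (width about 26 mm, against 37 and 45 mm), so that is the one I want. Next I'll move to a high wrist view over the right half.

Request:
jog_arm(
  targets=[
    [[0.444,-0.2,-0.08],[0,0,-82],0.0854],
    [[0.444,-0.2,-0.08],[0,0,-82],0.0854],
    [[0.444,-0.2,-0.08],[0,0,-82],0.0854],
    [[0.444,-0.2,-0.08],[0,0,-82],0.0854],
    [[0.444,-0.2,-0.08],[0,0,-82],0.0854],
    [[0.444,-0.2,-0.08],[0,0,-82],0.0854],
    [[0.444,-0.2,-0.08],[0,0,-82],0.0854],
    [[0.444,-0.2,-0.08],[0,0,-82],0.0854],
    [[0.444,-0.2,-0.08],[0,0,-82],0.0854],
    [[0.444,-0.2,-0.08],[0,0,-82],0.0854],
  ],
)

```text
t: 1.15
position: [0.5217, -0.2196, 0.3335]
tool_rot: [0.659, 0.752, 0.0, 0.0]
contact_force: [0.4, -0.5, -0.4]
opening: 1.0
grasp_force: 0.0
```

Request:
jog_arm(
  targets=[
    [[0,0,0],[0,0,0],0.0854],
    [[0,0,0],[0,0,0],0.0854],
    [[0,0,0],[0,0,0],0.0854],
  ],
)

```text
t: 1.45
position: [0.5193, -0.222, 0.3327]
tool_rot: [0.662, 0.75, -0.0, -0.001]
contact_force: [0.1, -0.1, 0.1]
opening: 1.002
grasp_force: 0.0
```

```bash
cat >> h.py <<'E'
def look(tag):
    o=manip.get_obs(); im=manip.capture("wrist"); cv2.imwrite(f"pics/{tag}.png",im[:,:,::-1]); return im.copy(),pose("wrist",o)
def where():
    o=manip.get_obs(); M=R.from_quat(o["tool_rot"]).as_matrix()
    print("t",round(o["t"],2),"pos",o["position"].round(4),"ang",np.degrees(np.arctan2(M[1,0],M[0,0])).round(1),"tilt",M[:2,2].round(3),"open",round(o["opening"],2),"q",o["q"].round(2)); return o,M
def go(x,y,z,ang=None):
    """shift and turn in tool axes to a world pose"""
    o,M=where(); d=M.T@(np.array([x,y,z])-o["position"])
    w=0
    if ang is not None: w=-((ang-np.degrees(np.arctan2(M[1,0],M[0,0]))+90)%180-90)
    print("-> shift",d.round(4),"wz",round(w,1))
E
python3 - <<'E'
from h import *
where(); im,P=look("w1")
for c in HUE:
    for z in (0.003,0.03):
        for b in blobs(mask(im,c),P,z,40): print(c,z,*b)
E
```

```text
t 1.45 pos [ 0.5193 -0.222   0.3327] ang 97.1 tilt [-0.001  0.   ] open 1.0 q [-0.53  0.32 -0.    1.25 -0.    0.91]
red 0.003 [474, 271] 815 -385 11 21 105
red 0.003 [471, 218] 783 -287 16 43 7
red 0.003 [479, 102] 744 -117 47 296 93
red 0.03 [474, 271] 797 -371 10 20 105
red 0.03 [471, 218] 767 -279 15 41 7
red 0.03 [479, 102] 730 -120 44 279 93
green 0.003 [369, 104] 583 -126 68 69 7
green 0.003 [261, 91] 416 -128 46 47 5
green 0.03 [369, 104] 578 -128 64 65 7
green 0.03 [261, 91] 422 -130 43 44 5
blue 0.003 [364, 242] 611 -355 40 67 121
blue 0.003 [271, 217] 447 -328 68 90 97
blue 0.03 [364, 242] 605 -343 38 63 121
blue 0.03 [271, 217] 451 -318 64 85 97
```

View pics/w1.png

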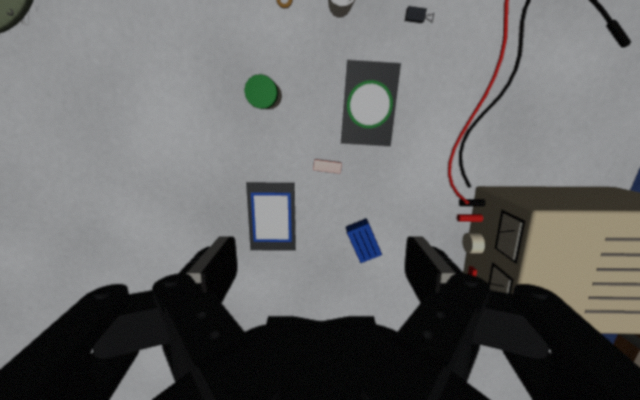

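Wrist view 1 shows the jar lid (261,91), green mat (369,104), blue mat (271,217), battery (364,242), an eraser (327,166) and the beaker at the top (341,3). The measured sizes match the given ones. Battery first.

```bash
python3 -c "
from h import *
go(.606,-.344,.12,121); go(.606,-.344,.027,121)"
```

```text
t 1.5 pos [ 0.5191 -0.2223  0.3328] ang 97.1 tilt [-0.001  0.   ] open 1.0 q [-0.54  0.32 -0.    1.25 -0.    0.91]
-> shift [-0.1315  0.0715  0.2127] wz -23.9
t 1.5 pos [ 0.5191 -0.2223  0.3328] ang 97.1 tilt [-0.001  0.   ] open 1.0 q [-0.54  0.32 -0.    1.25 -0.    0.91]
-> shift [-0.1316  0.0716  0.3057] wz -23.9
```

Request:
jog_arm(
  targets=[
    [[-0.1315,0.0715,0.213],[0,0,-24],0.0854],
    [[-0.1315,0.0715,0.213],[0,0,-24],0.0854],
    [[-0.1315,0.0715,0.213],[0,0,-24],0.0854],
    [[-0.1315,0.0715,0.213],[0,0,-24],0.0854],
    [[-0.1315,0.0715,0.213],[0,0,-24],0.0854],
    [[-0.1315,0.0715,0.213],[0,0,-24],0.0854],
    [[-0.1315,0.0715,0.213],[0,0,-24],0.0854],
    [[-0.1315,0.0715,0.213],[0,0,-24],0.0854],
  ],
)

```text
t: 2.3
position: [0.6071, -0.3437, 0.1218]
tool_rot: [0.492, 0.871, 0.0, 0.0]
contact_force: [0.1, -0.7, 0.5]
opening: 0.999
grasp_force: 0.0
```

```bash
python3 - <<'E'
from h import *
im,P=look("w2")
for c in HUE:
    for z in (0.003,0.03):
        for b in blobs(mask(im,c),P,z,40): print(c,z,*b)
go(.606,-.344,.027,121)
E
```

```text
red 0.003 [486, 351] 839 -398 11 13 100
red 0.003 [537, 234] 795 -274 15 52 7
red 0.003 [565, 112] 744 -184 48 141 106
red 0.03 [486, 351] 809 -386 10 11 100
red 0.03 [537, 234] 770 -276 14 46 7
red 0.03 [565, 112] 725 -196 42 125 106
blue 0.003 [28, 303] 428 -587 32 64 15
blue 0.003 [320, 201] 610 -350 43 71 121
blue 0.003 [157, 74] 448 -328 67 89 97
blue 0.03 [28, 303] 444 -553 28 56 15
blue 0.03 [320, 201] 606 -343 38 63 121
blue 0.03 [157, 74] 462 -324 60 79 97
t 2.35 pos [ 0.6077 -0.3436  0.1228] ang 121.1 tilt [ 0.002 -0.001] open 1.0 q [-0.62  0.69  0.07  0.95  0.    0.41]
-> shift [ 0.0007 -0.0018  0.0958] wz 0.1
```

Request:
jog_arm(
  targets=[
    [[0,-0.001,0.05],[0,0,0],0.0854],
    [[0,-0.001,0.08],[0,0,0],0.0854],
    [[0,-0.001,0.096],[0,0,0],0.0854],
    [[0,-0.001,0.096],[0,0,0],0.0854],
    [[0,-0.001,0.096],[0,0,0],0.02],
    [[0,-0.001,0.096],[0,0,0],0.02],
    [[0,-0.001,0.096],[0,0,0],0.02],
    [[0,-0.001,0.096],[0,0,0],0.02],
    [[0,-0.001,0.096],[0,0,0],0.02],
    [[0,-0.001,0.096],[0,0,0],0.02],
  ],
  grip_force=40,
)

```text
t: 3.35
position: [0.6078, -0.3445, 0.0264]
tool_rot: [0.491, 0.871, -0.0, 0.002]
contact_force: [-1.3, 1.8, 5.9]
opening: 0.463
grasp_force: 42.1
```

Request:
jog_arm(
  targets=[
    [[0,0,0],[0,0,0],0.02],
    [[0,0,0],[0,0,0],0.02],
    [[0,0,0],[0,0,0],0.02],
  ],
)

```text
t: 3.65
position: [0.6079, -0.3445, 0.0264]
tool_rot: [0.491, 0.871, -0.0, 0.002]
contact_force: [-1.1, -0.5, 6.4]
opening: 0.462
grasp_force: 42.1
```

```bash
python3 -c "
from h import *
go(.607,-.344,.12,121);go(.447,-.328,.12,97);go(.447,-.328,.031,97)"
```

```text
t 3.65 pos [ 0.6079 -0.3445  0.0264] ang 121.2 tilt [ 0.003 -0.002] open 0.46 q [-0.62  0.79 -0.01  0.77  0.    0.41]
-> shift [ 0.0006 -0.0004 -0.0936] wz 0.2
t 3.65 pos [ 0.6079 -0.3445  0.0264] ang 121.2 tilt [ 0.003 -0.002] open 0.46 q [-0.62  0.79 -0.01  0.77  0.    0.41]
-> shift [ 0.0971 -0.129  -0.094 ] wz 24.2
t 3.65 pos [ 0.6079 -0.3445  0.0264] ang 121.2 tilt [ 0.003 -0.002] open 0.46 q [-0.62  0.79 -0.01  0.77  0.    0.41]
-> shift [ 0.0974 -0.1291 -0.005 ] wz 24.2
```

Request:
jog_arm(
  targets=[
    [[0,0,-0.04],[0,0,0],0.02],
    [[0.03,-0.04,-0.06],[0,0,8],0.02],
    [[0.06,-0.08,-0.06],[0,0,16],0.02],
    [[0.095,-0.129,-0.06],[0,0,24],0.02],
    [[0.095,-0.129,-0.06],[0,0,24],0.02],
    [[0.095,-0.129,-0.03],[0,0,24],0.02],
    [[0.095,-0.129,-0.012],[0,0,24],0.02],
    [[0.095,-0.129,-0.006],[0,0,24],0.02],
    [[0.095,-0.129,-0.0035],[0,0,24],0.02],
    [[0.095,-0.129,-0.0035],[0,0,24],0.02],
  ],
)

```text
t: 4.65
position: [0.4466, -0.3288, 0.0293]
tool_rot: [0.661, 0.75, -0.0, -0.0]
contact_force: [-3.4, 2.0, 7.9]
opening: 0.466
grasp_force: 42.4
```

```bash
python3 -c "
from h import *
go(.447,-.330,.0300,97)"
```

```text
t 4.65 pos [ 0.4466 -0.3288  0.0293] ang 97.2 tilt [-0.001  0.   ] open 0.47 q [-0.77  0.58 -0.44  0.55 -0.    0.68]
-> shift [-0.0012  0.0002 -0.0007] wz 0.2
```

Request:
jog_arm(
  targets=[
    [[0,0,0],[0,0,0],0.06],
    [[0,0,0],[0,0,0],0.0854],
    [[0,0,0],[0,0,0],0.0854],
    [[0,0,0],[0,0,0],0.0854],
    [[0,0,-0.04],[0,0,0],0.0854],
    [[0,0,-0.09],[0,0,0],0.0854],
    [[0,0,-0.12],[0,0,0],0.0854],
    [[0,0,-0.12],[0,0,0],0.0854],
  ],
)

```text
t: 5.45
position: [0.4496, -0.3315, 0.1526]
tool_rot: [0.661, 0.75, -0.0, 0.004]
contact_force: [0.0, 0.5, 0.5]
opening: 0.998
grasp_force: 0.0
```

```bash
python3 - <<'E'
from h import *
im,P=look("w3")
for c in ("blue","green"):
    for z in (0.003,0.033,.06):
        for b in blobs(mask(im,c),P,z,40): print(c,z,*b)
go(.427,-.132,.16,97)
E
```

```text
blue 0.003 [318, 180] 447 -329 67 89 97
blue 0.033 [318, 180] 447 -322 60 79 97
blue 0.06 [318, 180] 446 -315 53 70 97
green 0.003 [508, 4] 586 -158 7 42 7
green 0.033 [508, 4] 570 -170 6 37 7
green 0.06 [508, 4] 556 -181 6 33 7
t 5.5 pos [ 0.4485 -0.3305  0.1501] ang 97.2 tilt [ 0.004 -0.004] open 1.0 q [-0.77  0.42 -0.33  0.81  0.    0.68]
-> shift [ 0.1996  0.0035 -0.0106] wz 0.2
```

View pics/w3.png

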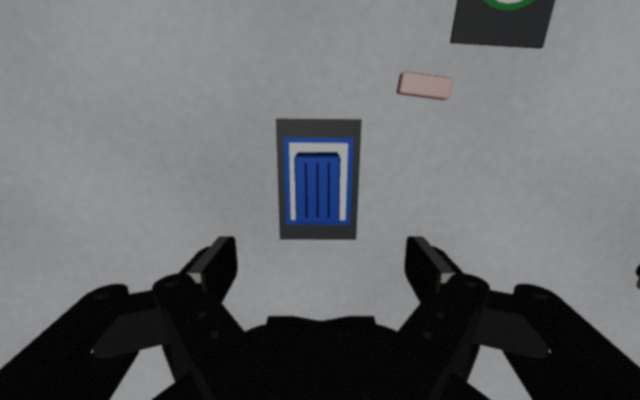

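Request:
jog_arm(
  targets=[
    [[0.05,0,-0.01],[0,0,0],0.0854],
    [[0.1,0,-0.01],[0,0,0],0.0854],
    [[0.15,0,-0.01],[0,0,0],0.0854],
    [[0.199,0.003,-0.01],[0,0,0],0.0854],
    [[0.199,0.003,-0.01],[0,0,0],0.0854],
    [[0.199,0.003,-0.01],[0,0,0],0.0854],
  ],
)

```text
t: 6.1
position: [0.4246, -0.1301, 0.1568]
tool_rot: [0.66, 0.751, -0.0, -0.001]
contact_force: [-0.6, -0.3, 0.6]
opening: 0.997
grasp_force: 0.0
```

```bash
python3 - <<'E'
from h import *
_,P=None,None
im=cv2.imread("pics/w3.png")
im,P=look("w4")
for c in ("green","blue"):
    for z in (0.003,.033,.06):
        for b in blobs(mask(im,c),P,z,40): print(c,z,*b)
go(.427,-.132,.03,97)
E
```

```text
green 0.003 [323, 203] 429 -149 51 52 97
green 0.003 [475, 201] 582 -127 70 70 147
green 0.033 [323, 203] 428 -139 46 47 97
green 0.033 [475, 201] 564 -120 62 62 147
green 0.06 [323, 203] 427 -131 41 41 97
green 0.06 [475, 201] 548 -114 55 55 147
t 6.15 pos [ 0.4251 -0.1313  0.157 ] ang 97.2 tilt [-0.001  0.   ] open 1.0 q [-0.47  0.23 -0.6   0.74 -0.    0.98]
-> shift [-0.001   0.0019  0.127 ] wz 0.2
```

Request:
jog_arm(
  targets=[
    [[-0.001,0.002,0.04],[0,0,0],0.0854],
    [[-0.001,0.002,0.08],[0,0,0],0.0854],
    [[-0.001,0.002,0.11],[0,0,0],0.0854],
    [[-0.001,0.002,0.127],[0,0,0],0.0854],
    [[-0.001,0.002,0.127],[0,0,0],0.02],
    [[-0.001,0.002,0.127],[0,0,0],0.02],
    [[-0.001,0.002,0.127],[0,0,0],0.02],
    [[-0.001,0.002,0.127],[0,0,0],0.02],
    [[-0.001,0.002,0.127],[0,0,0],0.02],
    [[-0.001,0.002,0.127],[0,0,0],0.02],
  ],
)

```text
t: 7.15
position: [0.4282, -0.1329, 0.0317]
tool_rot: [0.662, 0.75, -0.0, 0.001]
contact_force: [-1.2, -2.3, 6.0]
opening: 0.49
grasp_force: 40.4
```

Request:
jog_arm(
  targets=[
    [[0,0,0],[0,0,0],0.02],
    [[0,0,0],[0,0,0],0.02],
    [[0,0,0],[0,0,0],0.02],
  ],
)

```text
t: 7.45
position: [0.4282, -0.1329, 0.0317]
tool_rot: [0.662, 0.75, -0.0, 0.001]
contact_force: [-0.5, -2.3, 6.7]
opening: 0.499
grasp_force: 40.3
```

```bash
python3 -c "
from h import *
go(.582,-.1265,.0335,97)"
```

```text
t 7.45 pos [ 0.4282 -0.1329  0.0317] ang 97.2 tilt [ 0.002 -0.002] open 0.5 q [-0.47  0.44 -0.72  0.41 -0.    0.98]
-> shift [-0.0129  0.1534 -0.0015] wz 0.2
```

Request:
jog_arm(
  targets=[
    [[0,0,-0.04],[0,0,0],0.02],
    [[-0.005,0.04,-0.06],[0,0,0],0.02],
    [[-0.01,0.08,-0.06],[0,0,0],0.02],
    [[-0.015,0.12,-0.06],[0,0,0],0.02],
    [[-0.015,0.153,-0.06],[0,0,0],0.02],
    [[-0.015,0.153,-0.06],[0,0,0],0.02],
    [[-0.015,0.153,-0.03],[0,0,0],0.02],
    [[-0.015,0.153,-0.012],[0,0,0],0.02],
    [[-0.015,0.153,-0.004],[0,0,0],0.02],
    [[-0.015,0.153,-0.0035],[0,0,0],0.02],
  ],
)

```text
t: 8.45
position: [0.5795, -0.1273, 0.034]
tool_rot: [0.661, 0.75, -0.0, -0.001]
contact_force: [-0.3, -0.6, -1.1]
opening: 0.488
grasp_force: 41.0
```

Request:
jog_arm(
  targets=[
    [[0,0,0],[0,0,0],0.02],
    [[0,0,0],[0,0,0],0.06],
    [[0,0,0],[0,0,0],0.0854],
    [[0,0,0],[0,0,0],0.0854],
    [[0,0,0],[0,0,0],0.0854],
    [[0,0,-0.04],[0,0,0],0.0854],
    [[0,0,-0.09],[0,0,0],0.0854],
    [[0,0,-0.13],[0,0,0],0.0854],
    [[0,0,-0.13],[0,0,0],0.0854],
  ],
)

```text
t: 9.35
position: [0.5849, -0.1292, 0.1708]
tool_rot: [0.661, 0.75, 0.002, 0.005]
contact_force: [1.5, 0.0, -0.1]
opening: 1.001
grasp_force: 0.0
```

```bash
python3 - <<'E'
from h import *
im,P=look("w5")
for z in (0.003,.063):
    for b in blobs(mask(im,"green"),P,z,40): print(z,*b)
go(.53,.25,.33,97)
E
```

```text
0.003 [316, 181] 581 -129 70 75 54
0.063 [316, 181] 580 -116 55 59 54
t 9.4 pos [ 0.5833 -0.1286  0.1678] ang 97.2 tilt [ 0.007 -0.002] open 1.0 q [-0.34  0.47 -0.2   0.89  0.    1.1 ]
-> shift [ 0.3818 -0.0046 -0.1634] wz 0.2
```

View pics/w5.png

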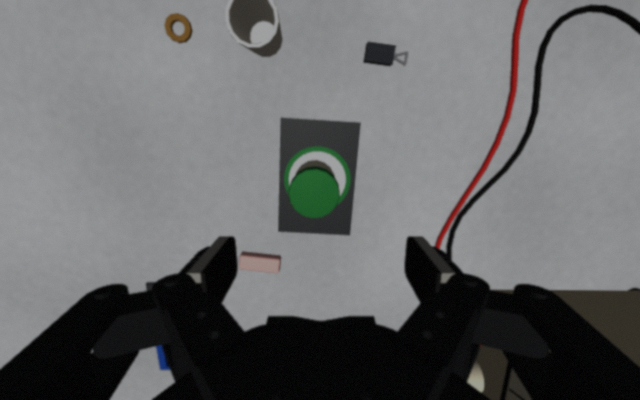

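The jar stands on the green mat, with the lid centre at (314,192) and the offset toward the camera's far side due to parallax. I'll check it numerically next, along with the battery.

Request:
jog_arm(
  targets=[
    [[0.382,0,-0.165],[0,0,0],0.0854],
    [[0.382,0,-0.165],[0,0,0],0.0854],
    [[0.382,0,-0.165],[0,0,0],0.0854],
    [[0.382,0,-0.165],[0,0,0],0.0854],
    [[0.382,0,-0.165],[0,0,0],0.0854],
    [[0.382,0,-0.165],[0,0,0],0.0854],
    [[0.382,0,-0.165],[0,0,0],0.0854],
    [[0.382,0,-0.165],[0,0,0],0.0854],
    [[0.382,0,-0.165],[0,0,0],0.0854],
    [[0.382,0,-0.165],[0,0,0],0.0854],
  ],
)

```text
t: 10.4
position: [0.5329, 0.2532, 0.3289]
tool_rot: [0.66, 0.751, -0.0, -0.0]
contact_force: [0.1, -0.3, -0.6]
opening: 1.0
grasp_force: 0.0
```

Request:
jog_arm(
  targets=[
    [[0,0,0],[0,0,0],0.0854],
    [[0,0,0],[0,0,0],0.0854],
  ],
)

```text
t: 10.6
position: [0.5331, 0.2496, 0.3277]
tool_rot: [0.662, 0.749, -0.001, -0.0]
contact_force: [0.3, -0.0, -0.3]
opening: 1.0
grasp_force: 0.0
```

```bash
python3 - <<'E'
from h import *
o,_=where(); im,P=look("w6")
for c,zs in (("red",(.003,.02)),("yellow",(.003,.028))):
    for z in zs:
        for b in blobs(mask(im,c),P,z,40): print(c,z,*b)
for b in blobs(cv2.inRange(im,(0,0,0),(40,40,40)),P,.02,60): print("black",*b)
# jar check in w5, battery check in w3 (poses as read)
for pos,ang,px,z in (([.5833,-.1286,.1678],97.2,(314,192),.063),([.4485,-.3305,.1501],97.2,(317,190),.033)):
    a=np.radians(ang/2); print(toworld([px],z,pose("wrist",{"position":np.array(pos),"tool_rot":[np.cos(a),np.sin(a),0,0]})))
E
```

```text
t 10.6 pos [0.5331 0.2496 0.3277] ang 97.1 tilt [-0.002 -0.001] open 1.0 q [ 0.31  0.37  0.06  1.26 -0.    1.76]
red 0.003 [479, 254] 833 117 41 128 163
red 0.003 [377, 90] 603 364 29 39 124
red 0.003 [274, 104] 452 325 54 117 79
red 0.003 [479, 14] 727 481 40 48 117
red 0.02 [479, 254] 821 125 40 123 163
red 0.02 [377, 90] 600 362 28 37 124
red 0.02 [274, 104] 455 324 52 113 79
red 0.02 [479, 14] 719 474 39 46 117
yellow 0.003 [358, 245] 613 115 49 99 104
yellow 0.003 [263, 224] 448 129 75 118 95
yellow 0.028 [358, 245] 608 126 46 94 104
yellow 0.028 [263, 224] 453 139 71 111 95
black [354, 302] 621 11 15 21 179
black [337, 335] 564 -43 342 1222 7
black [539, 203] 883 225 24 36 100
black [303, 173] 507 230 9 71 180
black [555, 160] 884 294 27 39 105
black [388, 119] 624 326 26 50 124
black [572, 113] 885 364 28 41 109
black [527, 147] 836 299 25 242 90
black [484, 58] 740 421 45 74 117
black [406, 4] 618 469 19 52 7
[[ 0.57709031 -0.12288737]]
[[ 0.44478805 -0.32587364]]
```

View pics/w6.png

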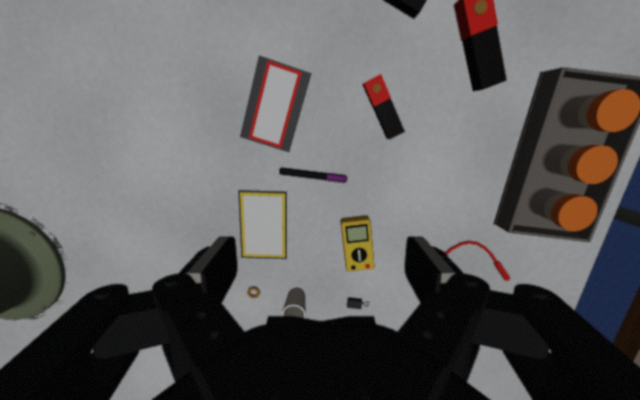

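Wrist view 2 shows the red mat (274,104), yellow mat (263,224), small electrode (383,106), meter (358,245) and a pen (313,175). Jar and battery came out about 6 mm and 3 mm from their mat centres. Meter next.

```bash
python3 -c "
from h import *
go(.608,.125,.12,104)"
```

```text
t 10.65 pos [0.5332 0.2495 0.328 ] ang 97.0 tilt [-0.002 -0.001] open 1.0 q [ 0.31  0.37  0.06  1.26 -0.    1.76]
-> shift [-0.1326  0.0594  0.208 ] wz -7.0
```

Request:
jog_arm(
  targets=[
    [[-0.1325,0.0595,0.208],[0,0,-7],0.0854],
    [[-0.1325,0.0595,0.208],[0,0,-7],0.0854],
    [[-0.1325,0.0595,0.208],[0,0,-7],0.0854],
    [[-0.1325,0.0595,0.208],[0,0,-7],0.0854],
    [[-0.1325,0.0595,0.208],[0,0,-7],0.0854],
    [[-0.1325,0.0595,0.208],[0,0,-7],0.0854],
    [[-0.1325,0.0595,0.208],[0,0,-7],0.0854],
    [[-0.1325,0.0595,0.208],[0,0,-7],0.0854],
  ],
)

```text
t: 11.45
position: [0.6094, 0.127, 0.1225]
tool_rot: [0.615, 0.789, 0.001, 0.0]
contact_force: [-0.2, 0.1, 0.4]
opening: 0.999
grasp_force: 0.0
```

```bash
python3 - <<'E'
from h import *
im,P=look("w7")
for z in (.003,.028):
    for b in blobs(mask(im,"yellow"),P,z,40): print(z,*b)
go(.608,.124,.026,104)
E
```

```text
0.003 [319, 204] 611 116 51 99 104
0.003 [135, 142] 449 129 76 117 95
0.028 [319, 204] 609 123 46 88 104
0.028 [135, 142] 464 135 68 105 95
t 11.5 pos [0.6097 0.1275 0.1231] ang 104.2 tilt [0.003 0.   ] open 1.0 q [ 0.09  0.56 -0.17  0.84  0.    1.41]
-> shift [-0.003  -0.0027  0.0971] wz 0.2
```

Meter centre is at (0.609, 0.123), with a top of 46 × 88 mm. Descending and gripping.

Request:
jog_arm(
  targets=[
    [[-0.004,-0.002,0.05],[0,0,0],0.0854],
    [[-0.004,-0.002,0.08],[0,0,0],0.0854],
    [[-0.004,-0.002,0.096],[0,0,0],0.0854],
    [[-0.004,-0.002,0.096],[0,0,0],0.0854],
    [[-0.004,-0.002,0.096],[0,0,0],0.02],
    [[-0.004,-0.002,0.096],[0,0,0],0.02],
    [[-0.004,-0.002,0.096],[0,0,0],0.02],
    [[-0.004,-0.002,0.096],[0,0,0],0.02],
    [[-0.004,-0.002,0.096],[0,0,0],0.02],
    [[-0.004,-0.002,0.096],[0,0,0],0.02],
  ],
)

```text
t: 12.5
position: [0.6096, 0.1232, 0.0275]
tool_rot: [0.614, 0.789, 0.002, 0.001]
contact_force: [-1.3, 1.1, 7.4]
opening: 0.553
grasp_force: 43.1
```

Request:
jog_arm(
  targets=[
    [[0,0,0],[0,0,0],0.02],
    [[0,0,0],[0,0,0],0.02],
  ],
)

```text
t: 12.7
position: [0.6097, 0.1232, 0.0275]
tool_rot: [0.614, 0.789, 0.002, 0.001]
contact_force: [-0.2, 1.4, 7.4]
opening: 0.552
grasp_force: 43.1
```

```bash
python3 -c "
from h import *
go(.449,.129,.03,95)"
```

```text
t 12.7 pos [0.6097 0.1232 0.0275] ang 104.2 tilt [0.004 0.001] open 0.55 q [ 0.08  0.68 -0.25  0.64  0.    1.4 ]
-> shift [ 0.045  -0.1543 -0.0031] wz 9.2
```

Request:
jog_arm(
  targets=[
    [[0,0,-0.04],[0,0,0],0.02],
    [[0.01,-0.04,-0.06],[0,0,3],0.02],
    [[0.02,-0.08,-0.06],[0,0,6],0.02],
    [[0.035,-0.12,-0.06],[0,0,9],0.02],
    [[0.045,-0.154,-0.06],[0,0,9],0.02],
    [[0.045,-0.154,-0.06],[0,0,9],0.02],
    [[0.045,-0.154,-0.03],[0,0,9],0.02],
    [[0.045,-0.154,-0.012],[0,0,9],0.02],
    [[0.045,-0.154,-0.004],[0,0,9],0.02],
    [[0.045,-0.154,-0.0035],[0,0,9],0.02],
  ],
)

```text
t: 13.7
position: [0.4476, 0.1286, 0.0292]
tool_rot: [0.674, 0.738, -0.0, -0.0]
contact_force: [-4.4, -0.2, 5.8]
opening: 0.552
grasp_force: 46.1
```

Request:
jog_arm(
  targets=[
    [[0,0,0],[0,0,0],0.02],
    [[0,0,0],[0,0,0],0.06],
    [[0,0,0],[0,0,0],0.0854],
    [[0,0,0],[0,0,0],0.0854],
    [[0,0,0],[0,0,0],0.0854],
    [[0,0,-0.04],[0,0,0],0.0854],
    [[0,0,-0.09],[0,0,0],0.0854],
    [[0,0,-0.12],[0,0,0],0.0854],
    [[0,0,-0.12],[0,0,0],0.0854],
    [[0,0,-0.12],[0,0,0],0.0854],
  ],
)

```text
t: 14.7
position: [0.4481, 0.1287, 0.1493]
tool_rot: [0.674, 0.738, 0.001, 0.001]
contact_force: [0.9, 0.3, 0.1]
opening: 0.998
grasp_force: 0.0
```

```bash
python3 - <<'E'
from h import *
im,P=look("w8")
for b in blobs(mask(im,"red"),P,.003,40): print(*b)
go(.613,.342,.12,124)
E
```

```text
[604, 272] 754 62 21 119 83
[334, 19] 444 281 29 53 170
t 14.75 pos [0.4472 0.1286 0.1483] ang 95.2 tilt [-0. -0.] open 1.0 q [ 0.12  0.28 -0.56  0.73  0.    1.6 ]
-> shift [0.1976 0.1844 0.0282] wz -28.8
```

View pics/w8.png

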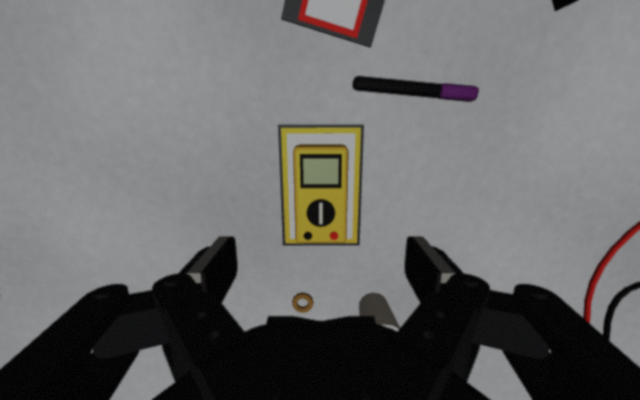

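The meter sits inside the yellow outline. Now the electrode.

Request:
jog_arm(
  targets=[
    [[0.197,0.1845,0.028],[0,0,-29],0.0854],
    [[0.197,0.1845,0.028],[0,0,-29],0.0854],
    [[0.197,0.1845,0.028],[0,0,-29],0.0854],
    [[0.197,0.1845,0.028],[0,0,-29],0.0854],
    [[0.197,0.1845,0.028],[0,0,-29],0.0854],
    [[0.197,0.1845,0.028],[0,0,-29],0.0854],
    [[0.197,0.1845,0.028],[0,0,-29],0.0854],
    [[0.197,0.1845,0.028],[0,0,-29],0.0854],
  ],
)

```text
t: 15.55
position: [0.612, 0.3409, 0.118]
tool_rot: [0.468, 0.884, -0.002, -0.001]
contact_force: [0.4, -0.7, 0.2]
opening: 1.0
grasp_force: 0.0
```

```bash
python3 - <<'E'
from h import *
im,P=look("w9")
m=mask(im,"red")|cv2.inRange(im,(0,0,0),(45,45,45))
m=cv2.morphologyEx(m,cv2.MORPH_CLOSE,np.ones((5,5)))
for z in (.003,.02):
    for b in blobs(m,P,z,200): print(z,*b)
    for b in blobs(mask(im,"red"),P,z,200): print("red",z,*b)
go(.613,.342,.025,124)
E
```

```text
0.003 [13, 314] 433 75 26 28 108
0.003 [278, 320] 677 239 213 671 33
0.003 [325, 198] 617 339 28 95 123
0.003 [520, 172] 742 445 57 133 117
0.003 [143, 100] 451 325 57 117 79
0.003 [439, 33] 612 499 48 78 160
red 0.003 [325, 170] 602 362 28 40 124
red 0.003 [532, 133] 724 480 55 57 27
red 0.003 [145, 100] 452 325 53 117 79
0.02 [13, 314] 443 98 24 26 108
0.02 [278, 320] 670 251 198 622 33
0.02 [325, 198] 614 343 26 88 123
0.02 [520, 172] 730 441 53 124 117
0.02 [143, 100] 460 330 53 109 79
0.02 [439, 33] 609 491 44 72 160
red 0.02 [325, 170] 600 364 26 37 124
red 0.02 [532, 133] 713 473 51 53 27
red 0.02 [145, 100] 461 330 50 109 79
t 15.6 pos [0.6121 0.3404 0.1188] ang 124.2 tilt [-0.003 -0.002] open 1.0 q [ 0.4   0.71  0.08  0.95 -0.    1.38]
-> shift [0.0008 0.0021 0.0938] wz 0.2
```

View pics/w9.png

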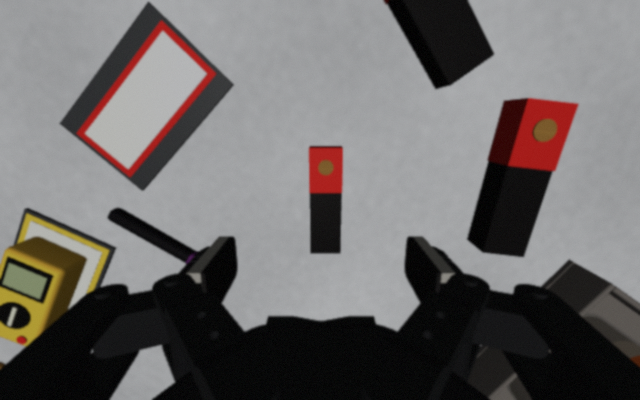

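Centred between the fingers at (325,198), the electrode measures 26 × 88 mm, so it is the right one. Centre (0.614, 0.343). Gripping.

Request:
jog_arm(
  targets=[
    [[0.001,0.002,0.05],[0,0,0],0.0854],
    [[0.001,0.002,0.08],[0,0,0],0.0854],
    [[0.001,0.002,0.094],[0,0,0],0.0854],
    [[0.001,0.002,0.094],[0,0,0],0.0854],
    [[0.001,0.002,0.094],[0,0,0],0.01],
    [[0.001,0.002,0.094],[0,0,0],0.01],
    [[0.001,0.002,0.094],[0,0,0],0.01],
    [[0.001,0.002,0.094],[0,0,0],0.01],
    [[0.001,0.002,0.094],[0,0,0],0.01],
    [[0.001,0.002,0.094],[0,0,0],0.01],
  ],
)

```text
t: 16.6
position: [0.6156, 0.3438, 0.0282]
tool_rot: [0.468, 0.884, 0.001, 0.001]
contact_force: [-0.3, -0.2, 6.8]
opening: 0.29
grasp_force: 41.3
```

Request:
jog_arm(
  targets=[
    [[0,0,0],[0,0,0],0.01],
    [[0,0,0],[0,0,0],0.01],
    [[0,0,0],[0,0,0],0.01],
    [[0,0,0],[0,0,0],0.01],
  ],
)

```text
t: 17.0
position: [0.6156, 0.3439, 0.0283]
tool_rot: [0.468, 0.884, 0.001, 0.001]
contact_force: [-0.5, -0.2, 6.1]
opening: 0.291
grasp_force: 41.3
```

```bash
python3 -c "
from h import *
go(.452,.325,.028,79)"
```

```text
t 17.0 pos [0.6156 0.3439 0.0283] ang 124.2 tilt [0.002 0.001] open 0.29 q [ 0.4   0.8   0.02  0.78 -0.    1.38]
-> shift [ 7.620e-02 -1.459e-01 -1.000e-04] wz 45.2
```

Request:
jog_arm(
  targets=[
    [[0,0,-0.04],[0,0,0],0.01],
    [[0.02,-0.035,-0.065],[0,0,8],0.01],
    [[0.04,-0.07,-0.065],[0,0,16],0.01],
    [[0.06,-0.11,-0.065],[0,0,24],0.01],
    [[0.076,-0.146,-0.065],[0,0,32],0.01],
    [[0.076,-0.146,-0.065],[0,0,40],0.01],
    [[0.076,-0.146,-0.065],[0,0,45],0.01],
    [[0.076,-0.146,-0.035],[0,0,45],0.01],
    [[0.076,-0.146,-0.015],[0,0,45],0.01],
    [[0.076,-0.146,-0.012],[0,0,45],0.01],
  ],
)

```text
t: 18.0
position: [0.4491, 0.3233, 0.0365]
tool_rot: [0.771, 0.637, -0.002, -0.0]
contact_force: [-0.8, 0.2, -1.3]
opening: 0.29
grasp_force: 40.4
```

```bash
python3 -c "
from h import *
go(.452,.325,.0315,79)"
```

```text
t 18.0 pos [0.4491 0.3233 0.0365] ang 79.2 tilt [-0.004 -0.002] open 0.29 q [ 0.49  0.57 -0.43  0.57 -0.    2.25]
-> shift [0.0023 0.0025 0.005 ] wz 0.2
```

Request:
jog_arm(
  targets=[
    [[0.002,0.002,0.003],[0,0,0],0.01],
    [[0.002,0.002,0.0045],[0,0,0],0.01],
    [[0.002,0.002,0.005],[0,0,0],0.01],
    [[0.002,0.002,0.005],[0,0,0],0.04],
    [[0.002,0.002,0.005],[0,0,0],0.06],
    [[0.002,0.002,0.005],[0,0,0],0.06],
    [[0.002,0.002,0.005],[0,0,0],0.06],
    [[0.002,0.002,-0.04],[0,0,0],0.06],
    [[0.002,0.002,-0.09],[0,0,0],0.0854],
    [[0.002,0.002,-0.12],[0,0,0],0.0854],
  ],
)

```text
t: 19.0
position: [0.4546, 0.3265, 0.1622]
tool_rot: [0.771, 0.637, 0.002, 0.0]
contact_force: [1.0, -0.7, -0.1]
opening: 0.991
grasp_force: 0.0
```

Request:
jog_arm(
  targets=[
    [[0,0,-0.1],[0,0,0],0.0854],
    [[0,0,-0.1],[0,0,0],0.0854],
    [[0,0,-0.1],[0,0,0],0.0854],
    [[0,0,-0.1],[0,0,0],0.0854],
  ],
)

```text
t: 19.4
position: [0.4543, 0.3263, 0.2603]
tool_rot: [0.771, 0.637, 0.002, 0.0]
contact_force: [0.6, 0.1, -0.9]
opening: 0.996
grasp_force: 0.0
```

```bash
python3 - <<'E'
from h import *
o,M=where(); im,P=look("w10")
for b in blobs(mask(im,"red"),P,.003,40): print("mat",*b)
m=cv2.inRange(im,(0,0,0),(45,45,45))
for b in blobs(m,P,.023,60): print("black",*b)
cv2.imwrite("pics/scene1.png",manip.capture("scene")[130:330,80:500,::-1])
a=cv2.imread("pics/scene1.png"); a=cv2.resize(a,(760,362))
b=cv2.resize(cv2.imread("pics/w10.png"),(380,237)); cv2.imwrite("pics/both.png",np.vstack([a,np.hstack([b,np.zeros_like(b)])]))
E
```

```text
t 19.4 pos [0.4543 0.3263 0.2603] ang 79.2 tilt [0.003 0.002] open 1.0 q [ 0.49  0.34 -0.16  1.07 -0.    2.25]
mat [587, 260] 821 111 64 141 178
mat [319, 168] 452 324 54 117 80
mat [531, 8] 733 461 27 52 168
mat [374, 4] 553 505 11 53 169
black [348, 340] 412 97 284 1017 169
black [370, 229] 506 234 10 74 180
black [320, 186] 451 307 22 49 79
black [624, 128] 833 295 39 244 90
black [536, 36] 728 438 50 117 118
black [408, 11] 582 484 26 122 169
black [36, 8] 185 570 24 101 6
```

View pics/both.png

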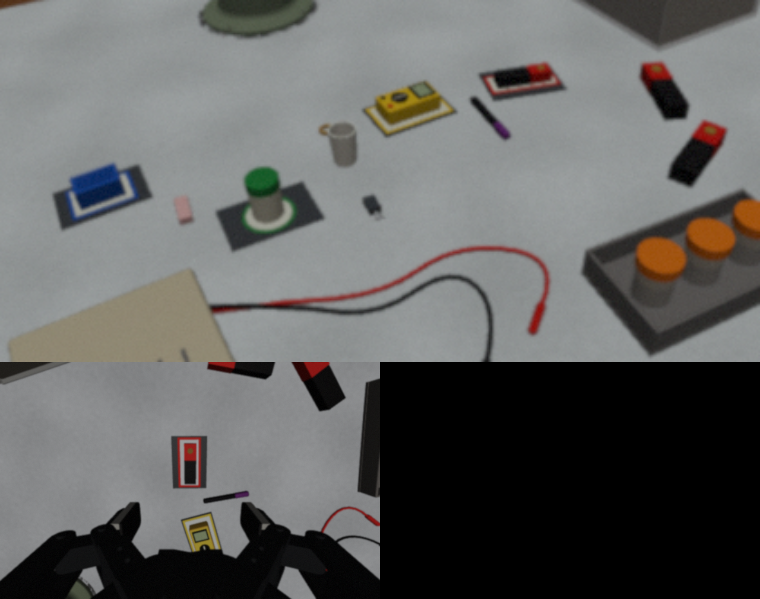

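All four pieces are inside their outlines: battery, jar, meter and electrode in scene1, with the electrode centred about 3 mm off by measurement. The beaker was not touched. Handing in.

```bash
python3 -c "
from bench import manip
print(manip.hand_in())"
```

```text
the job is handed in; nothing more can be done
None
```

I set the jar, meter, smallest electrode and battery on their matching mats and handed the job in at about 19.5 s; the hand-in returned no verdict. Jar, electrode and battery measured within about 6 mm of centre, the meter was checked only by eye, and the beaker stands where it was.

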